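Clear the chassis plate and unpack its transformer

TASK

First sweep the four metal offcuts off the chassis plate with the wooden scraper held in the gripper, not with the fingers, and set the scraper back down flat on the bench. Then swing both ajar flaps of the carton well open, past upright, so that they stay open, lift the transformer out and set it down gently, upright, in the middle of the plate and square with its edges. Leave the other things on the bench where they are.

Things in the scene. Friction and masses are not known exactly. Their poses are not given: they have to be found in the camera images.
- plate: (all sizes in mm) bare aluminium plate fixed on the bench, 150 (its x) x 200 (its y) x 8 thick, small dark mounting holes in its corners. Origin: centre of its underside on the bench, z up; top face at 8
- chip0: round steel slug 20 across, lying on the plate, 8 mm high. Origin: underside (z up), lying anywhere up to 45 mm from the plate's middle in its x and y
- chip1: rectangular aluminium bit 22 x 14, lying on the plate, 8 mm high. Origin: underside (z up), lying anywhere up to 45 mm from the plate's middle in its x and y
- chip2: L-shaped aluminium bit about 24 x 21, lying on the plate, 8 mm high. Origin: underside (z up), lying anywhere up to 45 mm from the plate's middle in its x and y
- chip3: round steel slug 20 across, lying on the plate, 8 mm high. Origin: underside (z up), lying anywhere up to 45 mm from the plate's middle in its x and y
- scraper: wooden scraper (sizes in mm): flat sole 130 (its x) x 40 (its y) x 18 high, with a grip rib on top 80 (x) x 22 (y) rising from 18 to 58 above the underside; 160 g. Origin: centre of its underside, z up. Starts on the bench between plate and carton
- carton: open cardboard carton fixed on the bench (sizes in mm), outside 118 (its x) x 144 (its y) x 80 high, walls 4 thick, inner floor (grey pad) at 10. Origin: centre of its underside, z up. Movable flaps on its +y and -y rims; the two end flaps are already folded down outside the +x and -x walls (sticking out 26, no part of the job)
- flap_left (a joint): hinge of the carton's flap on its +y side: 0 = shut level over the carton, 1.57 = upright, grows as it swings up and outward to at most 2.75; starts ajar (0.6 to 1.05); light friction, stays where it is left
- flap_left_edge (a point): middle of this flap's free edge (outer face at angle 0 is 3 mm above it). Flap (mm): cardboard, 116 along the carton's x, 60 from hinge to free edge, 3 thick
- flap_left_hinge (a point): middle of this flap's hinge line, on the carton's rim: +72 mm in the carton's y, 80 mm high
- flap_right (a joint): hinge of the carton's flap on its -y side: 0 = shut level over the carton, 1.57 = upright, grows as it swings up and outward to at most 2.75; starts ajar (0.6 to 1.05); light friction, stays where it is left
- flap_right_edge (a point): middle of this flap's free edge (outer face at angle 0 is 3 mm above it). Flap (mm): cardboard, 116 along the carton's x, 60 from hinge to free edge, 3 thick
- flap_right_hinge (a point): middle of this flap's hinge line, on the carton's rim: -72 mm in the carton's y, 80 mm high
- transformer: mains transformer standing in the carton, 450 g (sizes in mm): foot 84 (its x) x 44 (its y) x 3, dark core 54 x 44 up to 49, copper coil out of the core's x ends (74 overall), white strip 12 wide on top up to 57. Grip the core across its y (44). Origin: centre of its underside, z up; up to 6 off the carton's middle and 0.12 rad off the carton's x
- wood_offcut: bystander: plain wooden offcut 90 x 45 x 30, no rib (mm). Leave it
- screwdriver: bystander: screwdriver 190 long (mm). Leave it
- tape_roll: bystander: black tape roll, 90 across, 24 high (mm). Leave it
- flux_bottle: bystander: white bottle 44 across, 100 high (mm). Leave it
- meter: bystander: yellow hand meter 150 x 75 x 40 lying flat (mm). Leave it
- spray_can: bystander: grey can 56 across, 150 high (mm). Leave it
Things that resemble listed ones, but are neither listed nor needed, are in the scene too. There is more than one size of the transformer; the one meant has the size given above. Several things look just like the plate: the one meant starts farthest to the robot's right.

How it is judged:
By the outcome, as a careful person would: the job done as asked, in the order asked, and still so for the second after the job is handed in, with the robot touching nothing.
It also fails if it takes over 69 s, if anything falls off the work surface, if the arm or the gripper's body presses on something with over 40 N, if the wrist force passes 120 N, or if a joint passes its speed limit or range.

ROBOT

A 6-joint arm with a two-finger parallel gripper is mounted at the origin on the work surface. World frame = base frame: x ahead of the robot, y to its left, z up, the work surface at z = 0. Lengths are in m, angles in degrees, forces in N, time in s.
With the tool pointing down it reaches from about 0.4 to 0.825 m from the base axis. Payload 7 kg.
Tool frame: the origin (TCP) lies on the centre line of the jaws, within the pads' length; the fingertips stand 19 mm ahead of it and the grasp point (between the pads) is the TCP (r.tips_ahead is the distance from the TCP to the fingertips, in m); z points along the fingers, y is the line along which they close (so a half turn about z gives the same grasp; the last joint's range is limited). The gripper opens to 88 mm and grips with 3 to 60 N. Pads are 19 mm wide; open, the fingers measure 130 mm over their backs; the gripper's body (78 mm by 193 mm) begins 47 mm behind the grasp point.
Start: joints at [-52.42, 20.546, 0.682, 0, -70.136, -16.507], TCP at [0.243, -0.63, 0.246] pointing down, gripper open.
Joint ranges: [-176.03, 176.03], [-82.01, 121.73], [-58.28, 71.71], [-173.87, 95.51], [-174.79, -0.11], [-173.66, 173.66]. Speed limits (degrees/s): [136.94, 136.94, 172.46, 180, 180, 180].

INTERFACE

Orientations are given as [roll, pitch, yaw] about the fixed x, y, z axes, in that order (R = Rz(yaw) Ry(pitch) Rx(roll)).
In Python, from plant import r, viewer, close_job gives the robot as it stands. The module is installed in compiled form; this text tells all that it offers.
- The arm moves only by the tool arm_command, never from a script. Its arguments are lists of equal length, an entry for each row: "travel": the shift along the world's x, y, z scaled (see below), a list of three; "delta_rot": the turn, a rotation vector about the world's x, y, z scaled (see below), a list of three. In form: {"travel": [[dx, dy, dz], ...], "delta_rot": [[rx, ry, rz], ...]}. A call has 1 to 20 rows; each row is the pose to reach, as a shift and turn from the pose commanded when the call began; what a row does not reach only later rows make up. The controller multiplies each number of a shift by 0.5 m and each number of a turn by 90 degrees. A row lasts 1/8 s, in which the tool goes at most 62.5 mm and 10.7 degrees, less where a joint would pass 70% of its speed; a pose out of reach is approached as far as the arm can. A call with a number of a shift or a turn outside -1 to 1 is refused whole. A call with a gripper value outside its range is refused whole. "grip" is the opening, from 0 (shut) to 1 (fully open), set as the call begins (left out, the last holds). The fingers move at their own pace and stop on an object; "newtons" is the grip in N (left out, the last holds). Time passes only in rows, so rows that repeat a pose let the fingers close. It gives the time, the measured TCP pose, the force, the opening and the grip force at its end, in the units of the state.
- r.get_state(): the state, without advancing time (a new reading comes with each control period).
- viewer.capture(name): name is "scene" or "top" or "wrist"; returns a dict with "img" (480x640x3 uint8, red, green, blue), "camera_matrix" (3x3 intrinsics, pixels), "R" (3x3) and "t" (3): a world point X has camera coordinates R X + t; the wrist camera has in their place "mount" (4x4, takes a point from camera to tool coordinates, whose origin is the TCP and whose axes are the flange's). Camera axes: x right, y down, z forward; pixel columns grow to the right and rows downward; lengths in m; the calibration is good to about 2 mm. A picture is of the moment at which its call begins: read the wrist's pose just before it. There is no depth.
- close_job(): hands the job in; it is judged then, once.
The state is a dict: "time_s": time; "joints": joint angles; "qd": joint speeds; "joint_torque": joint torques, N m; "tcp_pos": TCP position; "eef_rot": TCP orientation; "contact_force": force on the tool from outside, world axes, zero at the start; "moment": the same for the moment, N m; "gripper_width": finger opening in m; "gripper_force": force on a finger pad.
Only numpy, scipy, OpenCV 4.12 (cv2) and the standard library are available. Lean on these libraries where they do the work, as an engineer would, in place of code of your own. Each camera call takes 0.05 s, during which the arm holds its last target. There are 200 camera calls.

## Working session

There is one attempt and no reset: what is moved stays moved. The work goes in short steps, Python scripts to look and compute and a tool call to move; the robot and the scene stay as the last step left them, time stands still between calls to the robot, and variables do not carry over. Pictures are saved under pics/ and viewed, at most 10 in all, crops included, and the job is handed in when it is done.

Besides the shell and the picture viewer there is one more tool, called by a JSON object that holds its "name" and its "arguments", one argument or row to a line. arm_command: Moves the arm, as the interface text tells. Shifts and turns lie within -1 to 1; 1 stands for 0.5 m of shift or 90 degrees of turn. Its arguments: {"type":"object","properties":{"travel":{"type":"array"},"delta_rot":{"type":"array"},"grip":{"type":"number"},"newtons":{"type":"number"}},"required":["travel","delta_rot"]}

```bash
mkdir -p pics; ls; cat > h.py <<'E'
import numpy as np, cv2
from plant import r, viewer, close_job
from scipy.spatial.transform import Rotation as Ro
def cap(n):
    s=r.get_state(); c=viewer.capture(n)
    K=np.array(c["camera_matrix"])
    if n=="wrist":
        T=np.eye(4);T[:3,:3]=Ro.from_euler('xyz',s["eef_rot"],degrees=True).as_matrix();T[:3,3]=s["tcp_pos"]
        T=T@np.array(c["mount"]); R=T[:3,:3].T; t=-R@T[:3,3]
    else: R=np.array(c["R"]);t=np.array(c["t"])
    return c["img"],K,R,t
def ray(cam,uv):
    _,K,R,t=cam
    d=R.T@np.linalg.solve(K,np.array([uv[0],uv[1],1.])); return -R.T@t,d
def onz(cam,uv,z):
    o,d=ray(cam,uv); return o+d*(z-o[2])/d[2]
def tri(c1,u1,c2,u2):
    o1,d1=ray(c1,u1);o2,d2=ray(c2,u2)
    s=np.linalg.lstsq(np.c_[d1,-d2],o2-o1,rcond=None)[0]
    a=o1+d1*s[0];b=o2+d2*s[1]; return (a+b)/2,np.linalg.norm(a-b)
def proj(cam,X):
    _,K,R,t=cam; p=K@(R@np.array(X)+t); return p[:2]/p[2]
def save(cam,n,box=None,sc=1):
    im=cam[0][:,:,::-1]
    if box: im=im[box[1]:box[3],box[0]:box[2]]
    cv2.imwrite("pics/"+n,cv2.resize(im,None,fx=sc,fy=sc,interpolation=cv2.INTER_CUBIC))
E
python3 - <<'E'
from h import *
for n in("scene","top","wrist"):
    c=cap(n); save(c,n+"0.png"); print(n,c[1].round(1).tolist(),(-c[2].T@c[3]).round(3),c[2].round(3).tolist())
print(r.get_state())
E
```

```text
pics
scene [[616.5, 0.0, 318.7], [0.0, 616.5, 246.2], [0.0, 0.0, 1.0]] [0.993 0.858 1.19 ] [[-0.868, 0.496, 0.02], [0.359, 0.656, -0.664], [-0.342, -0.57, -0.747]]
top [[528.6, 0.0, 324.9], [0.0, 528.6, 241.4], [0.0, 0.0, 1.0]] [ 0.292 -0.02   1.601] [[-0.025, -1.0, -0.002], [-0.993, 0.025, -0.116], [0.116, -0.001, -0.993]]
wrist [[407.4, 0.0, 320.6], [0.0, 407.4, 231.5], [0.0, 0.0, 1.0]] [ 0.165 -0.659  0.385] [[-0.359, 0.933, 0.001], [0.889, 0.342, 0.305], [0.284, 0.11, -0.952]]
{'time_s': 0.15, 'joints': array([-5.24195201e+01,  2.05823890e+01,  6.47445279e-01, -1.24526436e-02,
       -7.01355342e+01, -1.65049753e+01]), 'qd': array([ 0.05204641, -0.10021223,  0.19250202,  0.07130858, -0.01536905,
        0.07203315]), 'joint_torque': array([ 9.45618922e-04, -5.83276677e+01,  2.93291795e+01,  7.00114265e+00,
        8.79314379e-03, -1.26106620e-04]), 'tcp_pos': array([ 0.24256117, -0.6295644 ,  0.24485275]), 'eef_rot': array([ 1.79929100e+02, -8.79869583e-03, -1.58928729e+02]), 'contact_force': array([-0.20005808,  0.26739515,  0.22816801]), 'moment': array([-0.02662878,  0.05437011,  0.01460772]), 'gripper_force': 0.0, 'gripper_width': 0.08784352540562027}
```

View pics/top0.png

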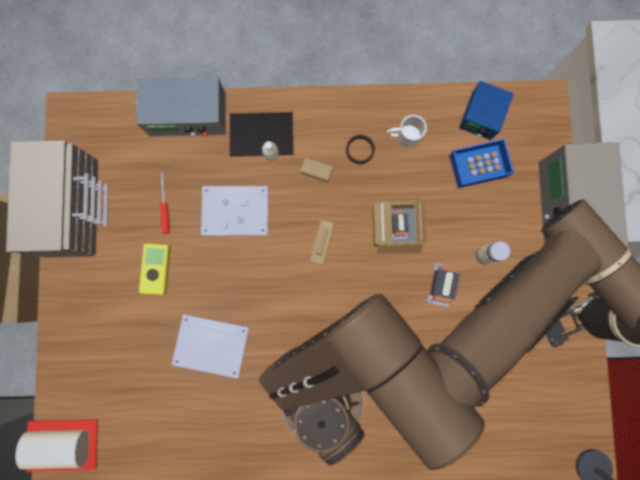

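View pics/scene0.png

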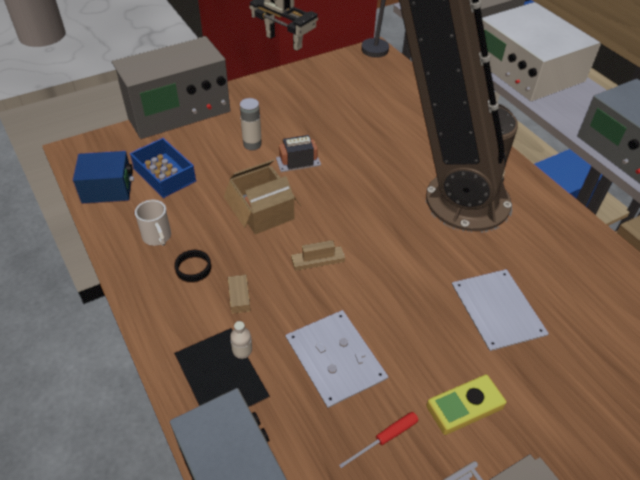

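The top view shows:
- **Plates:** one at (235,210) carrying chips and one at (210,346). The chip-bearing one is farther right, so it is the target.
- **Scraper:** (322,242), ribbed. The possible mix-up is the plain offcut at (316,170).
- **Carton:** (400,224), with a transformer at (401,224) inside. The possible mix-up is the other transformer outside at (444,286).

The scene view agrees: scraper (318,255), offcut (238,292), carton (262,197), loose transformer (298,152). The flaps are at the carton's left and right in the top view.

```bash
python3 - <<'E'
from h import *
c=cap("top")
s=cap("scene")
for n,u,z in(("plate",(235,210),.008),("plate2",(210,346),.008),("scr",(322,242),.02),("carton",(400,224),.08),("transf2",(444,286),.05),("offcut",(316,170),.03),("bottle",(270,150),.1)):
    print(n,onz(c,u,z).round(3))
for n,a,b in(("scr rib",(322,242),(318,250)),("plate",(235,210),(336,356)),("plate corner L-far",(204,188),(292,335)),("carton",(400,224),(262,197))):
    print(n,tri(c,a,s,b))
save(c,"crop_top.png",(180,140,460,320),2.8)
print(r.get_state()["joints"])
E
```

```text
plate [0.582 0.25  0.008]
plate2 [0.174 0.327 0.008]
scr [ 0.475 -0.013  0.02 ]
carton [ 0.515 -0.241  0.08 ]
transf2 [ 0.333 -0.367  0.05 ]
offcut [ 0.695 -0.     0.03 ]
bottle [0.74  0.132 0.1  ]
scr rib (array([ 0.47247297, -0.01264214,  0.03599757]), np.float64(0.0016885264996268849))
plate (array([0.5798294 , 0.25321086, 0.00327433]), np.float64(0.006524429434495116))
plate corner L-far (array([0.65222709, 0.2844702 , 0.17354129]), np.float64(0.08700465732916342))
carton (array([ 0.5166984 , -0.24403956,  0.04471765]), np.float64(0.008294680109788342))
[-5.24205869e+01  2.05686392e+01  6.62215841e-01 -8.93216352e-03
 -7.01356515e+01 -1.65058152e+01]
```

View pics/crop_top.png

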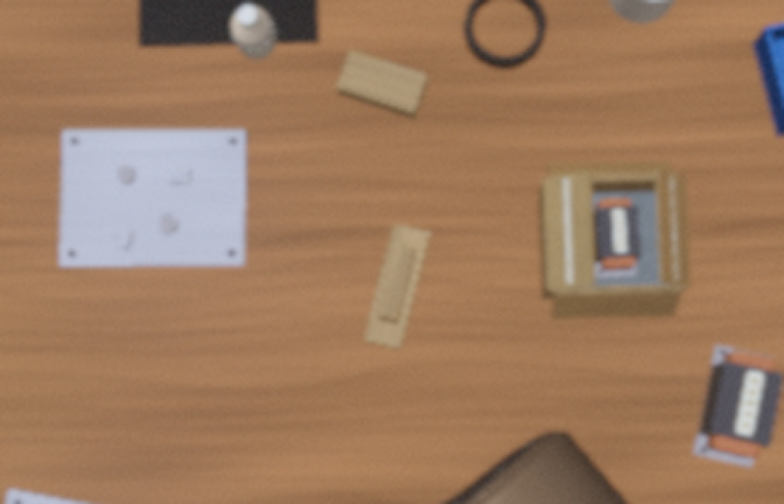

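The crop confirms it: chips at about (127,175), (180,178), (124,240), (168,223), and a ribbed scraper. The boxed transformer is about 80 mm long and the loose one about 110, so the boxed one is the target. Next I'll look from the wrist.

{"name": "arm_command", "arguments": {
  "travel": [
    [0.49,0.78,0.17],
    [0.49,0.78,0.17],
    [0.49,0.78,0.17],
    [0.49,0.78,0.17],
    [0.49,0.78,0.17],
    [0.49,0.78,0.17],
    [0.49,0.78,0.17],
    [0.49,0.78,0.17],
    [0.49,0.78,0.17],
    [0.49,0.78,0.17],
    [0.49,0.78,0.17],
    [0.49,0.78,0.17]
  ],
  "delta_rot": [
    [0,0,-0.234],
    [0,0,-0.234],
    [0,0,-0.234],
    [0,0,-0.234],
    [0,0,-0.234],
    [0,0,-0.234],
    [0,0,-0.234],
    [0,0,-0.234],
    [0,0,-0.234],
    [0,0,-0.234],
    [0,0,-0.234],
    [0,0,-0.234]
  ]
}}

```text
time_s: 1.75
tcp_pos: [0.4872, -0.2406, 0.3304]
eef_rot: [180.0, -0.0, 179.9]
contact_force: [-0.4, -0.3, -0.2]
gripper_width: 0.0876
gripper_force: 0.0
```

```bash
python3 - <<'E'
from h import *
import pickle
c=cap("wrist"); save(c,"w1.png"); pickle.dump(c,open("w1.pkl","wb")); s=r.get_state();print(s["tcp_pos"],s["eef_rot"],s["joints"],s["time_s"])
E
```

```text
[ 0.48724906 -0.24051035  0.33044148] [-1.79999723e+02 -1.34897699e-02  1.79942730e+02] [-5.60061062e+00  5.50086503e+00 -7.98986024e+00  1.62342076e-03
 -7.65226747e+01 -8.44570381e+01] 1.8
```

{"name": "arm_command", "arguments": {
  "travel": [
    [0,0.46,-0.1],
    [0,0.46,-0.1],
    [0,0.46,-0.1],
    [0,0.46,-0.1],
    [0,0.46,-0.1],
    [0,0.46,-0.1],
    [0,0.46,-0.1],
    [0,0.46,-0.1]
  ],
  "delta_rot": [
    [0,0,-0.156],
    [0,0,-0.156],
    [0,0,-0.156],
    [0,0,-0.156],
    [0,0,-0.156],
    [0,0,-0.156],
    [0,0,-0.156],
    [0,0,-0.156]
  ]
}}

```text
time_s: 2.8
tcp_pos: [0.4878, -0.0109, 0.2807]
eef_rot: [180.0, 0.0, 165.9]
contact_force: [-0.1, 0.8, 0.4]
gripper_width: 0.0877
gripper_force: 0.0
```

```bash
python3 - <<'E'
from h import *
import pickle
c=cap("wrist"); save(c,"w2.png"); pickle.dump(c,open("w2.pkl","wb")); s=r.get_state();print(s["tcp_pos"],s["eef_rot"],s["joints"],s["time_s"])
a,b=cv2.imread("pics/w1.png"),cv2.imread("pics/w2.png")
cv2.imwrite("pics/w12.png",np.vstack([cv2.resize(a[90:480],(492,300)),cv2.resize(b[90:480],(492,300))]))
E
```

```text
[ 0.48774381 -0.0107786   0.28068445] [1.79996232e+02 1.07300405e-02 1.65873060e+02] [ 2.18868660e+01  1.29335751e+00 -1.89661718e+01  3.47664706e-03
 -6.97295761e+01 -1.26015010e+02] 2.85
```

View pics/w12.png

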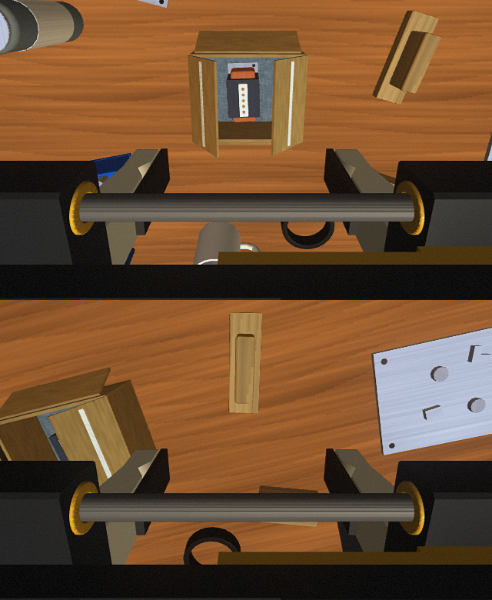

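The wrist views show the carton centre near (247,95) with both flaps ajar, and in the second view the scraper at (245,362) with its rib and the plate at right.

```bash
cat >> h.py <<'E'
def rect(mask,near):
    cs,_=cv2.findContours(mask.astype(np.uint8),cv2.RETR_EXTERNAL,cv2.CHAIN_APPROX_NONE)
    c=[k for k in cs if cv2.contourArea(k)>300 and cv2.pointPolygonTest(k,near,True)>-8]
    c=max(c,key=cv2.contourArea); return c,cv2.minAreaRect(c)
E
python3 - <<'E'
from h import *
import pickle
w1=pickle.load(open("w1.pkl","rb"));w2=pickle.load(open("w2.pkl","rb"))
C=[]
for w,p in((w2,(319,171)),(w1,(530,165))):
    hsv=cv2.cvtColor(w[0],cv2.COLOR_RGB2HSV)
    x,y=p; print(hsv[y-15:y+16:6,x].tolist(), hsv[y,x-60].tolist())
    m=((hsv[...,0]>=14)&(hsv[...,0]<40)&(hsv[...,1]>60))
    m=cv2.morphologyEx(m.astype(np.uint8),cv2.MORPH_CLOSE,np.ones((5,5)));m=cv2.morphologyEx(m,cv2.MORPH_OPEN,np.ones((5,5)))
    c,rc=rect(m,p); b=cv2.boxPoints(rc)
    P=np.array([onz(w,q,.018) for q in b]); print(b.round(1).tolist(),P.round(4).tolist(),[np.linalg.norm(P[i]-P[i-1]).round(4) for i in range(4)],P.mean(0).round(4))
    C.append(b)
    L=P[1]-P[0] if np.linalg.norm(P[1]-P[0])>.09 else P[2]-P[1]
    print(np.degrees(np.arctan2(L[1],L[0])))
for a in range(4):
  for b in range(4):
    X,e=tri(w2,C[0][a],w1,C[1][b])
    if e<.004 and -.02<X[2]<.08: print(a,b,X.round(4),e.round(4))
save(w2,"scr.png",(260,90,380,240),4)
E
```

```text
[[18, 131, 154], [18, 133, 152], [18, 138, 157], [17, 132, 158], [18, 130, 155], [18, 136, 158]] [14, 180, 157]
[[0.0, 479.0], [0.0, 0.0], [639.0, 0.0], [639.0, 479.0]] [[0.7567, -0.5055, 0.018], [0.2566, -0.243, 0.018], [0.3939, 0.3009, 0.018], [0.9574, 0.2937, 0.018]] [np.float64(0.824), np.float64(0.5648), np.float64(0.561), np.float64(0.5636)] [ 0.5911 -0.0385  0.018 ]
152.30645962456163
[[15, 162, 71], [17, 196, 61], [16, 166, 77], [15, 170, 72], [16, 170, 78], [15, 171, 67]] [13, 179, 175]
[[0.0, 479.0], [0.0, 0.0], [639.0, 0.0], [639.0, 479.0]] [[0.9251, -0.7059, 0.018], [0.3088, -0.5568, 0.018], [0.3098, 0.0736, 0.018], [0.9258, 0.2193, 0.018]] [np.float64(0.9252), np.float64(0.6341), np.float64(0.6304), np.float64(0.6329)] [ 0.6174 -0.2424  0.018 ]
166.4028835259489
```

View pics/scr.png

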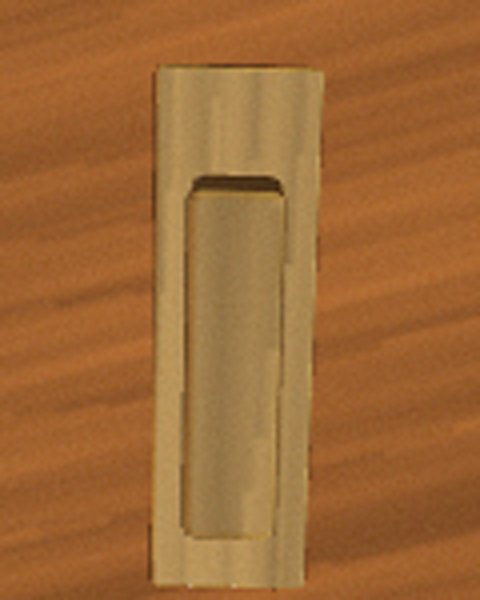

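The crop clearly shows the sole corners at (158,67), (322,70), (304,585) and (155,585), and the rib top at (190,193) to (272,535).

```bash
python3 - <<'E'
from h import *
import pickle
w1=pickle.load(open("w1.pkl","rb"));w2=pickle.load(open("w2.pkl","rb"))
f=lambda p:(p[0]/4+260-.4,p[1]/4+90-.4)
S=[f(p) for p in((158,67),(322,70),(304,585),(155,585))]
B=[f(p) for p in((190,193),(282,193),(272,535),(187,535))]
for q,z in((S,.018),(B,.058)):
    P=np.array([onz(w2,p,z) for p in q]);print(P.round(4).tolist(),P.mean(0).round(4),[np.linalg.norm(P[i]-P[i-1]).round(4) for i in range(4)])
    d=(P[3]+P[2]-P[0]-P[1]);print(np.degrees(np.arctan2(d[1],d[0])))
for a,b in zip(S,((537,103),(570,112),(523,224),(489,216))): print([v.round(4) for v in tri(w2,a,w1,b)])
E
```

```text
[[0.4071, -0.0115, 0.018], [0.4172, 0.0259, 0.018], [0.5409, -0.0082, 0.018], [0.5314, -0.0458, 0.018]] [ 0.4741 -0.0099  0.018 ] [np.float64(0.129), np.float64(0.0388), np.float64(0.1283), np.float64(0.0388)]
-15.422141335931146
[[0.4341, -0.0094, 0.058], [0.439, 0.01, 0.058], [0.5139, -0.0107, 0.058], [0.5091, -0.0299, 0.058]] [ 0.474 -0.01   0.058] [np.float64(0.0777), np.float64(0.02), np.float64(0.0777), np.float64(0.0197)]
-15.358116265805549
[array([ 0.4068, -0.0115,  0.0181]), np.float64(0.0005)]
[array([0.4165, 0.026 , 0.0167]), np.float64(0.0014)]
[array([ 0.5394, -0.008 ,  0.0216]), np.float64(0.0005)]
[array([ 0.5315, -0.046 ,  0.0164]), np.float64(0.0008)]
```

{"name": "arm_command", "arguments": {
  "travel": [
    [0.1,0.52,0],
    [0.1,0.52,0],
    [0.1,0.52,0],
    [0.1,0.52,0],
    [0.1,0.52,0],
    [0.1,0.52,0],
    [0.1,0.52,0],
    [0.1,0.52,0]
  ],
  "delta_rot": [
    [0,0,0.156],
    [0,0,0.156],
    [0,0,0.156],
    [0,0,0.156],
    [0,0,0.156],
    [0,0,0.156],
    [0,0,0.156],
    [0,0,0.156]
  ]
}}

```text
time_s: 3.85
tcp_pos: [0.5377, 0.2489, 0.281]
eef_rot: [180.0, 0.0, 179.9]
contact_force: [0.7, -0.2, -0.1]
gripper_width: 0.0875
gripper_force: 0.0
```

```bash
python3 - <<'E'
from h import *
import pickle
w2=pickle.load(open("w2.pkl","rb"))
c=cap("wrist"); save(c,"w3.png"); pickle.dump(c,open("w3.pkl","wb")); s=r.get_state();print(s["tcp_pos"],s["eef_rot"],s["joints"],s["time_s"])
hsv=cv2.cvtColor(c[0],cv2.COLOR_RGB2HSV)
m=((hsv[...,1]<90)&(hsv[...,2]>110)).astype(np.uint8)
m=cv2.morphologyEx(m,cv2.MORPH_CLOSE,np.ones((25,25)))
u=proj(c,(.581,.251,.008)); print(u)
k,rc=rect(m,tuple(map(float,u))); b=cv2.boxPoints(rc)
ap=cv2.approxPolyDP(k,8,True)[:,0]; print(ap.tolist())
P=np.array([onz(c,q,.008) for q in b]); print(P.round(4).tolist(),P.mean(0).round(4),[np.linalg.norm(P[i]-P[i-1]).round(4) for i in range(4)])
P=np.array([onz(c,q,.008) for q in ap]); print(P.round(4).tolist(),P.mean(0).round(4),[np.linalg.norm(P[i]-P[i-1]).round(4) for i in range(len(P))])
E
```

```text
[0.53772287 0.24902245 0.28104601] [1.79972502e+02 2.86676331e-02 1.79939113e+02] [ 4.37338951e+01  1.16125065e+01 -7.00438975e+00 -8.87006231e-06
 -7.13433801e+01 -1.33794772e+02] 3.9
[322.62868438 225.9359417 ]
[[228, 152], [235, 287], [413, 290], [426, 156]]
[[0.6521, 0.1426, 0.008], [0.5026, 0.1563, 0.008], [0.5068, 0.355, 0.008], [0.6572, 0.3636, 0.008]] [0.5797 0.2544 0.008 ] [np.float64(0.2211), np.float64(0.1501), np.float64(0.1987), np.float64(0.1507)]
[[0.5034, 0.1562, 0.008], [0.652, 0.1534, 0.008], [0.6559, 0.3518, 0.008], [0.5077, 0.3549, 0.008]] [0.5797 0.2541 0.008 ] [np.float64(0.1987), np.float64(0.1486), np.float64(0.1984), np.float64(0.1483)]
```

View pics/w3.png

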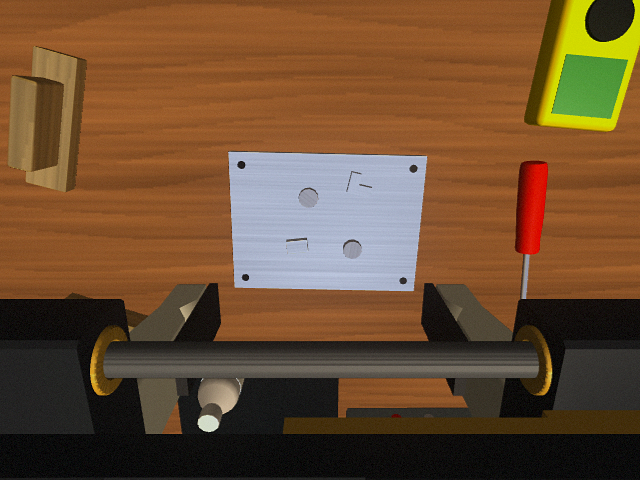

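The third view shows the plate's corners at (228,152), (426,156), (413,290) and (235,287). The chips are at (308,197), (358,182), (297,244) and (352,248), with the screwdriver to the right. Plate centre is (0.580,0.254), yaw about -1.1°. Next I'll grasp the scraper.

{"name": "arm_command", "arguments": {
  "travel": [
    [-0.127,-0.518,-0.3],
    [-0.127,-0.518,-0.3],
    [-0.127,-0.518,-0.3],
    [-0.127,-0.518,-0.3],
    [-0.127,-0.518,-0.3],
    [-0.127,-0.518,-0.3],
    [-0.127,-0.518,-0.38],
    [-0.127,-0.518,-0.43],
    [-0.127,-0.518,-0.46],
    [-0.127,-0.518,-0.476],
    [-0.127,-0.518,-0.476],
    [-0.127,-0.518,-0.476]
  ],
  "delta_rot": [
    [0,0,-0.17],
    [0,0,-0.17],
    [0,0,-0.17],
    [0,0,-0.17],
    [0,0,-0.17],
    [0,0,-0.17],
    [0,0,-0.17],
    [0,0,-0.17],
    [0,0,-0.17],
    [0,0,-0.17],
    [0,0,-0.17],
    [0,0,-0.17]
  ]
}}

```text
time_s: 5.4
tcp_pos: [0.4748, -0.0086, 0.0433]
eef_rot: [180.0, 0.1, 164.7]
contact_force: [-0.2, -0.2, 0.5]
gripper_width: 0.0878
gripper_force: 0.0
```

{"name": "arm_command", "arguments": {
  "travel": [
    [0,0,0],
    [0,0,0],
    [0,0,0],
    [0,0,0],
    [0,0,0],
    [0,0,0],
    [0,0,0],
    [0,0,0]
  ],
  "delta_rot": [
    [0,0,0],
    [0,0,0],
    [0,0,0],
    [0,0,0],
    [0,0,0],
    [0,0,0],
    [0,0,0],
    [0,0,0]
  ],
  "grip": 0,
  "newtons": 40
}}

```text
time_s: 6.4
tcp_pos: [0.4741, -0.0089, 0.0425]
eef_rot: [-180.0, -0.0, 164.7]
contact_force: [0.1, -0.1, -0.6]
gripper_width: 0.0215
gripper_force: 40.0
```

{"name": "arm_command", "arguments": {
  "travel": [
    [0,0,0.05],
    [0,0,0.12],
    [0.214,0.686,0.16],
    [0.214,0.686,0.16],
    [0.214,0.686,0.16],
    [0.214,0.686,0.16],
    [0.214,0.686,0.16],
    [0.214,0.686,0.16],
    [0.214,0.686,0.16],
    [0.214,0.686,0.16],
    [0.214,0.686,0.1],
    [0.214,0.686,0.06],
    [0.214,0.686,0.035],
    [0.214,0.686,0.022],
    [0.214,0.686,0.02],
    [0.214,0.686,0.02]
  ],
  "delta_rot": [
    [0,0,0],
    [0,0,0],
    [0,0,0.158],
    [0,0,0.158],
    [0,0,0.158],
    [0,0,0.158],
    [0,0,0.158],
    [0,0,0.158],
    [0,0,0.158],
    [0,0,0.158],
    [0,0,0.158],
    [0,0,0.158],
    [0,0,0.158],
    [0,0,0.158],
    [0,0,0.158],
    [0,0,0.158]
  ]
}}

```text
time_s: 8.4
tcp_pos: [0.5815, 0.3343, 0.0533]
eef_rot: [180.0, 0.0, 178.9]
contact_force: [-0.4, -0.1, -1.4]
gripper_width: 0.0217
gripper_force: 40.0
```

```bash
python3 - <<'E'
from h import *
c=cap("scene"); save(c,"s1.png",(260,290,420,410),4)
E
```

```text
(no output)
```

View pics/s1.png

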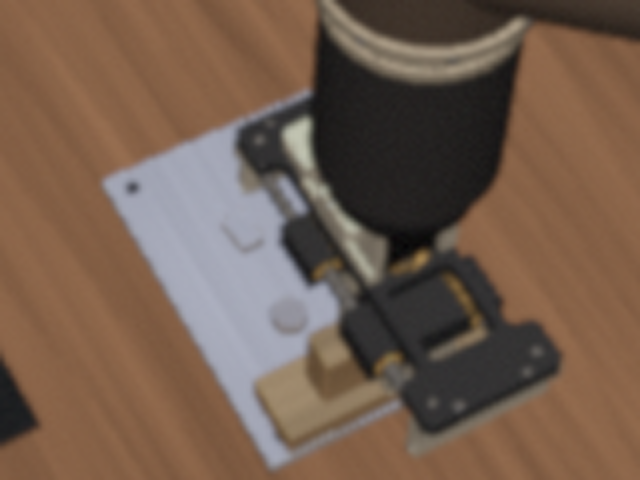

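The view shows the scraper standing on the plate's far end at about (320,390), with chips ahead at (290,315) and (242,235). Now I'll sweep towards -y.

{"name": "arm_command", "arguments": {
  "travel": [
    [0,0,-0.003],
    [0,-0.01,-0.003],
    [-0.001,-0.03,-0.003],
    [-0.001,-0.055,-0.003],
    [-0.002,-0.08,-0.003],
    [-0.002,-0.105,-0.003],
    [-0.002,-0.13,-0.003],
    [-0.003,-0.155,-0.003],
    [-0.003,-0.18,-0.003],
    [-0.004,-0.205,-0.003],
    [-0.004,-0.23,-0.003],
    [-0.005,-0.255,-0.003],
    [-0.005,-0.28,-0.003],
    [-0.006,-0.305,-0.003],
    [-0.006,-0.33,-0.003],
    [-0.007,-0.355,-0.003],
    [-0.007,-0.375,-0.003],
    [-0.007,-0.39,-0.003],
    [-0.007,-0.4,-0.003],
    [-0.007,-0.4,-0.003]
  ],
  "delta_rot": [
    [0,0,0],
    [0,0,0],
    [0,0,0],
    [0,0,0],
    [0,0,0],
    [0,0,0],
    [0,0,0],
    [0,0,0],
    [0,0,0],
    [0,0,0],
    [0,0,0],
    [0,0,0],
    [0,0,0],
    [0,0,0],
    [0,0,0],
    [0,0,0],
    [0,0,0],
    [0,0,0],
    [0,0,0],
    [0,0,0]
  ]
}}

```text
time_s: 10.95
tcp_pos: [0.5777, 0.1339, 0.0511]
eef_rot: [-180.0, -0.0, 178.9]
contact_force: [0.1, -0.4, -1.5]
gripper_width: 0.0219
gripper_force: 40.0
```

{"name": "arm_command", "arguments": {
  "travel": [
    [0,0,0.05],
    [0,0,0.14],
    [0,0,0.3],
    [0,0,0.3],
    [0,0,0.3]
  ],
  "delta_rot": [
    [0,0,0],
    [0,0,0],
    [0,0,0],
    [0,0,0],
    [0,0,0]
  ]
}}

```text
time_s: 11.58
tcp_pos: [0.5783, 0.1349, 0.2027]
eef_rot: [179.9, 0.2, 179.0]
contact_force: [0.3, 0.8, -2.1]
gripper_width: 0.022
gripper_force: 40.0
```

```bash
python3 - <<'E'
from h import *
import pickle
c=cap("wrist"); t=cap("top"); pickle.dump((c,t),open("w4.pkl","wb"))
a=c[0][:,:,::-1]; b=cv2.resize(t[0][150:270,190:350][:,:,::-1],(640,480),interpolation=cv2.INTER_CUBIC)
cv2.imwrite("pics/w4.png",np.hstack([cv2.resize(a,(400,300)),cv2.resize(b,(400,300))]))
s=r.get_state();print(s["tcp_pos"],s["gripper_width"])
E
```

```text
[0.57692936 0.13414861 0.19984951] 0.02192509681263062
```

View pics/w4.png

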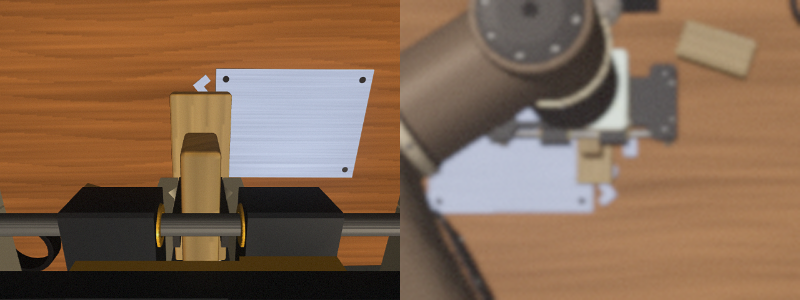

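The sweep worked: the plate is bare in the wrist view. The L bit is just off the edge at (203,83), and more bits are on the bench at right in the top view. Now I'll put the scraper back where it started.

{"name": "arm_command", "arguments": {
  "travel": [
    [-0.206,-0.287,-0.05],
    [-0.206,-0.287,-0.1],
    [-0.206,-0.287,-0.2],
    [-0.206,-0.287,-0.24],
    [-0.206,-0.287,-0.27],
    [-0.206,-0.287,-0.29],
    [-0.206,-0.287,-0.303],
    [-0.206,-0.287,-0.31],
    [-0.206,-0.287,-0.314],
    [-0.206,-0.287,-0.315],
    [-0.206,-0.287,-0.315]
  ],
  "delta_rot": [
    [0,0,-0.158],
    [0,0,-0.158],
    [0,0,-0.158],
    [0,0,-0.158],
    [0,0,-0.158],
    [0,0,-0.158],
    [0,0,-0.158],
    [0,0,-0.158],
    [0,0,-0.158],
    [0,0,-0.158],
    [0,0,-0.158]
  ]
}}

```text
time_s: 13.05
tcp_pos: [0.4749, -0.0092, 0.0439]
eef_rot: [180.0, 0.0, 164.7]
contact_force: [-0.4, 0.5, -1.6]
gripper_width: 0.0218
gripper_force: 40.0
```

{"name": "arm_command", "arguments": {
  "travel": [
    [0,0,-0.001],
    [0,0,-0.002],
    [0,0,-0.002]
  ],
  "delta_rot": [
    [0,0,0],
    [0,0,0],
    [0,0,0]
  ]
}}

```text
time_s: 13.42
tcp_pos: [0.4746, -0.0094, 0.0426]
eef_rot: [-180.0, -0.0, 164.7]
contact_force: [0.5, 0.4, -1.4]
gripper_width: 0.0219
gripper_force: 40.0
```

{"name": "arm_command", "arguments": {
  "travel": [
    [0,0,-0.001],
    [0,0,-0.002],
    [0,0,-0.003],
    [0,0,-0.003]
  ],
  "delta_rot": [
    [0,0,0],
    [0,0,0],
    [0,0,0],
    [0,0,0]
  ]
}}

```text
time_s: 13.92
tcp_pos: [0.4747, -0.0094, 0.0425]
eef_rot: [180.0, 0.0, 164.7]
contact_force: [-7.2, 1.9, 19.6]
gripper_width: 0.0217
gripper_force: 40.0
```

{"name": "arm_command", "arguments": {
  "travel": [
    [0,0,0.002],
    [0,0,0.002]
  ],
  "delta_rot": [
    [0,0,0],
    [0,0,0]
  ]
}}

```text
time_s: 14.18
tcp_pos: [0.4748, -0.0093, 0.0425]
eef_rot: [180.0, 0.0, 164.7]
contact_force: [-3.1, 0.6, 7.6]
gripper_width: 0.0219
gripper_force: 40.0
```

{"name": "arm_command", "arguments": {
  "travel": [
    [0,0,0],
    [0,0,0],
    [0,0,0],
    [0,0,0],
    [0,0,0.06],
    [0,0,0.18],
    [0,0,0.3],
    [0,0,0.45],
    [0,0,0.45],
    [0,0,0.45]
  ],
  "delta_rot": [
    [0,0,0],
    [0,0,0],
    [0,0,0],
    [0,0,0],
    [0,0,0],
    [0,0,0],
    [0,0,0],
    [0,0,0],
    [0,0,0],
    [0,0,0]
  ],
  "grip": 1
}}

```text
time_s: 15.42
tcp_pos: [0.4748, -0.0092, 0.2674]
eef_rot: [179.9, 0.1, 164.7]
contact_force: [0.4, 0.1, -1.7]
gripper_width: 0.0875
gripper_force: 0.0
```

```bash
python3 - <<'E'
from h import *
import pickle
c=cap("wrist"); t=cap("top"); pickle.dump((c,t),open("w5.pkl","wb"))
s=r.get_state();print(s["tcp_pos"],s["eef_rot"],s["joints"])
# carton from w1
w1=pickle.load(open("w1.pkl","rb"))
a=w1[0][120:320,230:420][:,:,::-1]; b=c[0][:300,200:640][:,:,::-1]
cv2.imwrite("pics/w5.png",np.hstack([cv2.resize(a,(400,420),interpolation=cv2.INTER_CUBIC),cv2.resize(b,(400,273)) if 0 else cv2.copyMakeBorder(cv2.resize(b,(400,273)),0,147,0,0,0)]))
E
```

```text
[ 0.47381206 -0.00946744  0.26538129] [-1.79941602e+02 -1.32023952e-01  1.64697027e+02] [ 2.26997264e+01  5.16472565e-01 -2.17729198e+01 -3.80802601e-02
 -6.78506003e+01 -1.27988232e+02]
```

View pics/w5.png

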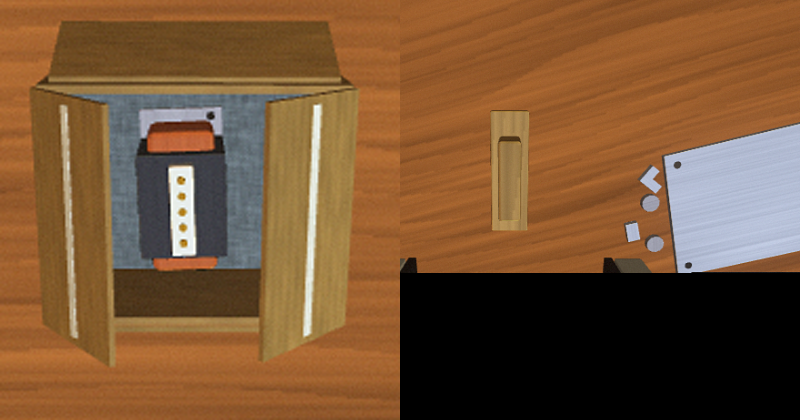

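All four chips lie on the bench and the scraper is flat near (509,170). In the left half, the carton rim corners are at (33,88) and (355,88), the flap edges at (108,103)–(112,365) and (267,103)–(262,360), and the transformer strip at (182,211). Next I'll measure the carton.

```bash
python3 - <<'E'
from h import *
import pickle
w=pickle.load(open("w1.pkl","rb"))
f=lambda p:(p[0]/2.105+230-.3,p[1]/2.1+120-.3)
Q=lambda ps,z:np.array([onz(w,f(p),z) for p in ps])
P=Q([(33,88),(355,88),(345,325),(45,322)],.08);print("rim",P.round(4).tolist(),[np.linalg.norm(P[i]-P[i-1]).round(4) for i in range(4)])
for n,e in(("right(-y)",[(108,103),(112,365)]),("left(+y)",[(267,103),(262,360)])):
    for z in(.11,.12,.13): 
        P=Q(e,z);print(n,z,P.round(4).tolist(),np.linalg.norm(P[1]-P[0]).round(4))
for n,e,z in(("strip",[(170,166),(192,166),(196,255),(173,256)],.067),("core",[(137,153),(225,153),(228,257),(139,260)],.059),("foot",[(138,109),(222,107)],.013)):
    P=Q(e,z);print(n,P.round(4).tolist(),P.mean(0).round(4),[np.linalg.norm(P[i]-P[i-1]).round(4) for i in range(len(P))])
E
```

```text
rim [[0.4591, -0.3123, 0.08], [0.4593, -0.1664, 0.08], [0.5763, -0.1647, 0.08], [0.5745, -0.3131, 0.08]] [np.float64(0.1154), np.float64(0.1459), np.float64(0.117), np.float64(0.1484)]
right(-y) 0.11 [[0.4612, -0.2756, 0.11], [0.5832, -0.2776, 0.11]] 0.1219
right(-y) 0.12 [[0.4597, -0.2746, 0.12], [0.5782, -0.2765, 0.12]] 0.1186
right(-y) 0.13 [[0.4581, -0.2736, 0.13], [0.5732, -0.2755, 0.13]] 0.1152
left(+y) 0.11 [[0.4613, -0.2087, 0.11], [0.5807, -0.208, 0.11]] 0.1194
left(+y) 0.12 [[0.4598, -0.2096, 0.12], [0.5758, -0.2089, 0.12]] 0.116
left(+y) 0.13 [[0.4582, -0.2105, 0.13], [0.5709, -0.2098, 0.13]] 0.1127
strip [[0.4985, -0.2509, 0.067], [0.4985, -0.2403, 0.067], [0.544, -0.2384, 0.067], [0.5445, -0.2498, 0.067]] [ 0.5214 -0.2449  0.067 ] [np.float64(0.046), np.float64(0.0106), np.float64(0.0455), np.float64(0.0115)]
core [[0.4939, -0.2672, 0.059], [0.4939, -0.2242, 0.059], [0.5479, -0.2221, 0.059], [0.5494, -0.2673, 0.059]] [ 0.5213 -0.2452  0.059 ] [np.float64(0.0556), np.float64(0.043), np.float64(0.054), np.float64(0.0453)]
foot [[0.4799, -0.2692, 0.013], [0.4788, -0.2243, 0.013]] [ 0.4794 -0.2467  0.013 ] [np.float64(0.0449), np.float64(0.0449)]
```

Carton centre is (0.517,-0.239), yaw about 0, with flap edges at y=-0.275 and -0.209. I'll close the fingers, enter the gap and push the flaps open.

{"name": "arm_command", "arguments": {
  "travel": [
    [0.086,-0.465,-0.06],
    [0.086,-0.465,-0.06],
    [0.086,-0.465,-0.06],
    [0.086,-0.465,-0.06],
    [0.086,-0.465,-0.06],
    [0.086,-0.465,-0.06],
    [0.086,-0.465,-0.06],
    [0.086,-0.465,-0.06],
    [0.086,-0.465,-0.15],
    [0.086,-0.465,-0.2],
    [0.086,-0.465,-0.25],
    [0.086,-0.465,-0.28],
    [0.086,-0.465,-0.293],
    [0.086,-0.465,-0.293]
  ],
  "delta_rot": [
    [0,0,0.17],
    [0,0,0.17],
    [0,0,0.17],
    [0,0,0.17],
    [0,0,0.17],
    [0,0,0.17],
    [0,0,0.17],
    [0,0,0.17],
    [0,0,0.17],
    [0,0,0.17],
    [0,0,0.17],
    [0,0,0.17],
    [0,0,0.17],
    [0,0,0.17]
  ],
  "grip": 0,
  "newtons": 20
}}

```text
time_s: 17.27
tcp_pos: [0.5179, -0.2417, 0.1208]
eef_rot: [-180.0, 0.0, -180.0]
contact_force: [0.6, -0.1, 0.6]
gripper_width: 0.0001
gripper_force: 0.0
```

{"name": "arm_command", "arguments": {
  "travel": [
    [0,0.02,0],
    [0,0.045,0],
    [0,0.07,0],
    [0,0.095,0],
    [0,0.12,0],
    [0,0.14,0],
    [0,0.16,0],
    [0,0.175,0],
    [0,0.188,0],
    [0,0.188,0]
  ],
  "delta_rot": [
    [0,0,0],
    [0,0,0],
    [0,0,0],
    [0,0,0],
    [0,0,0],
    [0,0,0],
    [0,0,0],
    [0,0,0],
    [0,0,0],
    [0,0,0]
  ]
}}

```text
time_s: 18.52
tcp_pos: [0.5177, -0.1474, 0.1206]
eef_rot: [180.0, 0.0, -180.0]
contact_force: [0.1, -0.2, 0.6]
gripper_width: 0.0005
gripper_force: 0.0
```

{"name": "arm_command", "arguments": {
  "travel": [
    [0,-0.08,0],
    [0,-0.16,0],
    [0,-0.2,0],
    [0,-0.22,0],
    [0,-0.245,0],
    [0,-0.27,0],
    [0,-0.295,0],
    [0,-0.315,0],
    [0,-0.335,0],
    [0,-0.35,0],
    [0,-0.364,0],
    [0,-0.364,0],
    [0,-0.364,0]
  ],
  "delta_rot": [
    [0,0,0],
    [0,0,0],
    [0,0,0],
    [0,0,0],
    [0,0,0],
    [0,0,0],
    [0,0,0],
    [0,0,0],
    [0,0,0],
    [0,0,0],
    [0,0,0],
    [0,0,0],
    [0,0,0]
  ]
}}

```text
time_s: 20.15
tcp_pos: [0.5176, -0.3298, 0.1206]
eef_rot: [-180.0, -0.0, -180.0]
contact_force: [0.6, 0.2, 0.1]
gripper_width: 0.0002
gripper_force: 0.0
```

{"name": "arm_command", "arguments": {
  "travel": [
    [0,0,0.1],
    [0,0,0.2],
    [-0.06,0.18,0.42],
    [-0.06,0.18,0.42],
    [-0.06,0.18,0.42],
    [-0.06,0.18,0.42],
    [-0.06,0.18,0.42]
  ],
  "delta_rot": [
    [0,0,0],
    [0,0,0],
    [0,0,0],
    [0,0,0],
    [0,0,0],
    [0,0,0],
    [0,0,0]
  ],
  "grip": 0.66
}}

```text
time_s: 21.02
tcp_pos: [0.4874, -0.2398, 0.3291]
eef_rot: [180.0, -0.1, -180.0]
contact_force: [-0.2, 1.1, -0.7]
gripper_width: 0.0572
gripper_force: 0.0
```

```bash
python3 - <<'E'
from h import *
import pickle
c=cap("wrist"); pickle.dump(c,open("w6.pkl","wb")); s=r.get_state();print(s["tcp_pos"],s["eef_rot"],s["joints"])
E
```

```text
[ 0.48736815 -0.24007453  0.32881612] [ 1.79968050e+02 -1.55071468e-01  1.79992648e+02] [-5.56339058e+00  5.61747394e+00 -8.05718819e+00 -1.72638972e-02
 -7.64827747e+01 -8.44399460e+01]
```

{"name": "arm_command", "arguments": {
  "travel": [
    [0.05,0.08,-0.1],
    [0.05,0.08,-0.1],
    [0.05,0.08,-0.1],
    [0.05,0.08,-0.1]
  ],
  "delta_rot": [
    [0,0,0],
    [0,0,0],
    [0,0,0],
    [0,0,0]
  ]
}}

```text
time_s: 21.58
tcp_pos: [0.5129, -0.2007, 0.281]
eef_rot: [-180.0, 0.0, 180.0]
contact_force: [-0.6, 0.5, -0.3]
gripper_width: 0.0581
gripper_force: 0.0
```

```bash
python3 - <<'E'
from h import *
import pickle
c=cap("wrist"); pickle.dump(c,open("w7.pkl","wb")); s=r.get_state();print(s["tcp_pos"],s["eef_rot"],s["time_s"])
a=pickle.load(open("w6.pkl","rb"))
S=[]
for w in(a,c):
    hsv=cv2.cvtColor(w[0],cv2.COLOR_RGB2HSV)
    o={}
    u=proj(w,(.5214,-.2449,.067)); o['u']=u.round(1)
    u=tuple(map(float,u))
    m=(hsv[...,1]<60)&(hsv[...,2]>150); m=cv2.morphologyEx(m.astype(np.uint8),cv2.MORPH_CLOSE,np.ones((7,7)))
    k,rc=rect(m,u); b=cv2.boxPoints(rc);P=np.array([onz(w,q,.067) for q in b]); S.append(rc[0])
    print("strip",o,rc,P.round(4).tolist(),P.mean(0).round(4),[np.linalg.norm(P[i]-P[i-1]).round(4) for i in range(4)])
    L=P[1]-P[0] if np.linalg.norm(P[1]-P[0])>.03 else P[2]-P[1]
    print("angle",np.degrees(np.arctan2(L[1],L[0])))
    print(hsv[int(u[1]),int(u[0])-25:int(u[0])+26:5].tolist())
print("tri",tri(a,S[0],c,S[1]))
x=a[0][100:340,200:440][:,:,::-1]; y=c[0][60:360,180:560][:,:,::-1]
cv2.imwrite("pics/w67.png",np.hstack([cv2.resize(x,(400,400),interpolation=cv2.INTER_CUBIC),cv2.copyMakeBorder(cv2.resize(y,(400,316)),0,84,0,0,0)]))
E
```

```text
[ 0.51286132 -0.20062501  0.28125655] [-1.79978998e+02  5.56759035e-02  1.79970271e+02] 21.625
strip {'u': array([315.6, 221. ])} ((315.31982421875, 220.8556671142578), (42.22098159790039, 11.423990249633789), 87.51044464111328) [[0.4993, -0.2518, 0.067], [0.4987, -0.2402, 0.067], [0.5439, -0.2383, 0.067], [0.5444, -0.2502, 0.067]] [ 0.5216 -0.2451  0.067 ] [np.float64(0.0452), np.float64(0.0116), np.float64(0.0452), np.float64(0.0119)]
angle 2.401154600618742
[[101, 45, 125], [138, 18, 71], [112, 36, 79], [113, 31, 75], [34, 17, 237], [20, 200, 191], [90, 6, 253], [113, 40, 76], [103, 24, 74], [117, 35, 73], [102, 44, 115]]
strip {'u': array([271.3, 208.1])} ((271.1586608886719, 207.8427276611328), (49.241519927978516, 13.405654907226562), 85.48600769042969) [[0.4994, -0.2518, 0.067], [0.4984, -0.24, 0.067], [0.5437, -0.238, 0.067], [0.5448, -0.2503, 0.067]] [ 0.5216 -0.245   0.067 ] [np.float64(0.0454), np.float64(0.0118), np.float64(0.0454), np.float64(0.0123)]
angle 2.507811444078601
[[105, 50, 133], [116, 23, 76], [123, 34, 74], [125, 35, 81], [51, 7, 246], [20, 197, 193], [68, 4, 245], [117, 36, 78], [117, 38, 74], [113, 44, 75], [0, 10, 51]]
tri (array([ 0.52132415, -0.24514081,  0.06643778]), np.float64(7.953513337523347e-05))
```

```bash
python3 - <<'E'
from h import *
import pickle
a=pickle.load(open("w6.pkl","rb"));hsv=cv2.cvtColor(a[0],cv2.COLOR_RGB2HSV)
for x in(.48,.50):
  for s in(-1,1):
    print(x,s,[(d,*map(int,(lambda u:hsv[int(round(u[1])),int(round(u[0]))])(proj(a,(x,-.239+s*d/1000,.095))))) for d in range(60,156,5)])
for s in(-1,1):
  for th in(1.6,2.0,2.4,2.6,2.75): print(s,th,proj(a,(.517,-.239+s*(.072-.06*np.cos(th)),.08+.06*np.sin(th))).round(0),end=' ')
E
```

```text
0.48 -1 [(60, 18, 173, 90), (65, 16, 165, 94), (70, 18, 128, 160), (75, 19, 135, 159), (80, 18, 140, 162), (85, 18, 137, 162), (90, 20, 139, 162), (95, 18, 139, 163), (100, 19, 136, 174), (105, 18, 137, 173), (110, 18, 137, 175), (115, 19, 139, 173), (120, 19, 134, 175), (125, 18, 131, 161), (130, 14, 176, 168), (135, 14, 179, 179), (140, 14, 185, 172), (145, 13, 180, 176), (150, 13, 181, 175), (155, 13, 182, 175)]
0.48 1 [(60, 15, 145, 65), (65, 17, 156, 77), (70, 20, 167, 169), (75, 19, 168, 172), (80, 20, 161, 182), (85, 20, 169, 174), (90, 20, 164, 174), (95, 20, 159, 173), (100, 20, 160, 159), (105, 20, 167, 163), (110, 20, 160, 169), (115, 20, 164, 166), (120, 20, 162, 164), (125, 21, 168, 173), (130, 13, 177, 176), (135, 13, 180, 173), (140, 15, 179, 177), (145, 14, 181, 175), (150, 14, 186, 173), (155, 13, 178, 176)]
0.5 -1 [(60, 16, 168, 94), (65, 16, 170, 102), (70, 19, 135, 153), (75, 19, 136, 161), (80, 19, 128, 164), (85, 20, 134, 167), (90, 19, 131, 165), (95, 18, 137, 173), (100, 18, 133, 157), (105, 18, 141, 165), (110, 19, 137, 164), (115, 19, 137, 182), (120, 20, 137, 168), (125, 18, 140, 173), (130, 14, 184, 165), (135, 14, 185, 167), (140, 14, 175, 173), (145, 14, 177, 171), (150, 13, 176, 172), (155, 14, 186, 170)]
0.5 1 [(60, 17, 163, 61), (65, 16, 143, 114), (70, 20, 162, 178), (75, 20, 167, 169), (80, 19, 162, 179), (85, 20, 166, 167), (90, 20, 161, 171), (95, 19, 168, 164), (100, 20, 168, 170), (105, 20, 169, 166), (110, 20, 168, 167), (115, 20, 167, 171), (120, 19, 166, 164), (125, 20, 166, 161), (130, 14, 175, 184), (135, 13, 177, 183), (140, 14, 179, 184), (145, 14, 185, 181), (150, 14, 180, 183), (155, 14, 176, 185)]
-1 1.6 [235. 240.] -1 2.0 [210. 238.] -1 2.4 [192. 233.] -1 2.6 [187. 230.] -1 2.75 [186. 227.] 1 1.6 [408. 240.] 1 2.0 [433. 238.] 1 2.4 [451. 233.] 1 2.6 [455. 230.] 1 2.75 [457. 227.]
```

Both flap edges lie about 125 mm out, an angle of about 2.55 rad, so both are well open. Transformer: (0.5215,-0.245), yaw 2.5°, with the strip top triangulated at 66.4 mm against 67 expected. Now the grasp.

{"name": "arm_command", "arguments": {
  "travel": [
    [0.017,-0.089,-0.1],
    [0.017,-0.089,-0.18],
    [0.017,-0.089,-0.25],
    [0.017,-0.089,-0.3],
    [0.017,-0.089,-0.34],
    [0.017,-0.089,-0.38],
    [0.017,-0.089,-0.41],
    [0.017,-0.089,-0.43],
    [0.017,-0.089,-0.445],
    [0.017,-0.089,-0.449],
    [0.017,-0.089,-0.449],
    [0.017,-0.089,-0.449]
  ],
  "delta_rot": [
    [0,0,0.028],
    [0,0,0.028],
    [0,0,0.028],
    [0,0,0.028],
    [0,0,0.028],
    [0,0,0.028],
    [0,0,0.028],
    [0,0,0.028],
    [0,0,0.028],
    [0,0,0.028],
    [0,0,0.028],
    [0,0,0.028]
  ]
}}

```text
time_s: 23.12
tcp_pos: [0.5215, -0.2444, 0.0566]
eef_rot: [-180.0, 0.0, -177.5]
contact_force: [-0.2, 0.5, -0.4]
gripper_width: 0.0576
gripper_force: 0.0
```

{"name": "arm_command", "arguments": {
  "travel": [
    [0,0,0],
    [0,0,0],
    [0,0,0],
    [0,0,0],
    [0,0,0],
    [0,0,0]
  ],
  "delta_rot": [
    [0,0,0],
    [0,0,0],
    [0,0,0],
    [0,0,0],
    [0,0,0],
    [0,0,0]
  ],
  "grip": 0,
  "newtons": 40
}}

```text
time_s: 23.88
tcp_pos: [0.5214, -0.2444, 0.0563]
eef_rot: [-180.0, 0.0, -177.5]
contact_force: [-0.5, -0.5, 5.0]
gripper_width: 0.0439
gripper_force: 40.0
```

{"name": "arm_command", "arguments": {
  "travel": [
    [0,0,0.03],
    [0,0,0.08],
    [0,0,0.15],
    [0,0,0.24],
    [0.01,0.06,0.26],
    [0.02,0.14,0.26],
    [0.03,0.23,0.26],
    [0.04,0.32,0.26],
    [0.05,0.41,0.26],
    [0.06,0.5,0.26],
    [0.07,0.59,0.26],
    [0.08,0.68,0.26],
    [0.09,0.77,0.26],
    [0.1,0.86,0.26],
    [0.11,0.93,0.22],
    [0.117,0.98,0.15],
    [0.117,0.997,0.09],
    [0.117,0.997,0.05],
    [0.117,0.997,0.037],
    [0.117,0.997,0.037]
  ],
  "delta_rot": [
    [0,0,0],
    [0,0,0],
    [0,0,0],
    [0,0,0],
    [0,0,0],
    [0,0,-0.02],
    [0,0,-0.04],
    [0,0,-0.04],
    [0,0,-0.04],
    [0,0,-0.04],
    [0,0,-0.04],
    [0,0,-0.04],
    [0,0,-0.04],
    [0,0,-0.04],
    [0,0,-0.04],
    [0,0,-0.04],
    [0,0,-0.04],
    [0,0,-0.04],
    [0,0,-0.04],
    [0,0,-0.04]
  ]
}}

```text
time_s: 26.38
tcp_pos: [0.5796, 0.2539, 0.0747]
eef_rot: [-180.0, -0.0, 178.9]
contact_force: [-0.2, -0.1, -3.7]
gripper_width: 0.0439
gripper_force: 40.0
```

{"name": "arm_command", "arguments": {
  "travel": [
    [0,0,0],
    [0,0,0]
  ],
  "delta_rot": [
    [0,0,0],
    [0,0,0]
  ]
}}

```text
time_s: 26.62
tcp_pos: [0.5801, 0.2543, 0.0757]
eef_rot: [179.9, 0.1, 178.9]
contact_force: [0.1, -0.1, -3.8]
gripper_width: 0.0437
gripper_force: 40.0
```

{"name": "arm_command", "arguments": {
  "travel": [
    [0,0,-0.012],
    [0,0,-0.024],
    [0,0,-0.032],
    [0,0,-0.037],
    [0,0,-0.039],
    [0,0,-0.04],
    [0,0,-0.04]
  ],
  "delta_rot": [
    [0,0,0],
    [0,0,0],
    [0,0,0],
    [0,0,0],
    [0,0,0],
    [0,0,0],
    [0,0,0]
  ]
}}

```text
time_s: 27.5
tcp_pos: [0.5797, 0.2542, 0.0547]
eef_rot: [180.0, 0.0, 178.9]
contact_force: [-0.4, -0.3, -3.6]
gripper_width: 0.0436
gripper_force: 40.0
```

{"name": "arm_command", "arguments": {
  "travel": [
    [0,0,-0.001],
    [0,0,-0.001],
    [0,0,-0.001]
  ],
  "delta_rot": [
    [0,0,0],
    [0,0,0],
    [0,0,0]
  ]
}}

```text
time_s: 27.88
tcp_pos: [0.5798, 0.2542, 0.0544]
eef_rot: [180.0, 0.0, 178.9]
contact_force: [-1.0, 1.3, -0.7]
gripper_width: 0.0437
gripper_force: 40.0
```

Touchdown. I'll settle it slightly further, release, and lift clear.

{"name": "arm_command", "arguments": {
  "travel": [
    [0,0,-0.0005],
    [0,0,-0.0005]
  ],
  "delta_rot": [
    [0,0,0],
    [0,0,0]
  ]
}}

```text
time_s: 28.12
tcp_pos: [0.5798, 0.2542, 0.0544]
eef_rot: [180.0, 0.0, 178.9]
contact_force: [-1.9, -1.4, 5.3]
gripper_width: 0.0436
gripper_force: 40.0
```

{"name": "arm_command", "arguments": {
  "travel": [
    [0,0,0],
    [0,0,0],
    [0,0,0],
    [0,0,0],
    [0,0,0.03],
    [0,0,0.1],
    [0,0,0.2],
    [0,0,0.3],
    [0,0,0.4],
    [-0.02,0,0.46],
    [-0.02,0,0.46],
    [-0.02,0,0.46],
    [-0.02,0,0.46]
  ],
  "delta_rot": [
    [0,0,0],
    [0,0,0],
    [0,0,0],
    [0,0,0],
    [0,0,0],
    [0,0,0],
    [0,0,0],
    [0,0,0],
    [0,0,0],
    [0,0,0],
    [0,0,0],
    [0,0,0],
    [0,0,0]
  ],
  "grip": 0.8
}}

```text
time_s: 29.75
tcp_pos: [0.5693, 0.2538, 0.2828]
eef_rot: [-179.9, -0.1, 178.9]
contact_force: [-0.2, 0.4, 0.4]
gripper_width: 0.0696
gripper_force: 0.0
```

```bash
python3 - <<'E'
from h import *
c=cap("wrist"); t=cap("top"); s=r.get_state();print(s["tcp_pos"],s["eef_rot"],s["time_s"],s["gripper_width"])
hsv=cv2.cvtColor(c[0],cv2.COLOR_RGB2HSV)
m=((hsv[...,1]<90)&(hsv[...,2]>110)).astype(np.uint8)
m=cv2.morphologyEx(m,cv2.MORPH_CLOSE,np.ones((45,45)))
k,rc=rect(m,tuple(map(float,proj(c,(.58,.18,.008)))))
ap=cv2.approxPolyDP(k,8,True)[:,0];P=np.array([onz(c,q,.008) for q in ap]); print("plate",ap.tolist(),P.round(4).tolist(),P.mean(0).round(4))
u=tuple(map(float,proj(c,(.58,.254,.065))))
m=((hsv[...,1]<60)&(hsv[...,2]>205)).astype(np.uint8)
x,y=map(int,u); print(u)
mm=np.zeros_like(m); mm[y-40:y+41,x-14:x+15]=m[y-40:y+41,x-14:x+15]
mm=cv2.morphologyEx(mm,cv2.MORPH_CLOSE,np.ones((7,7)))
k,rc=rect(mm,u);b=cv2.boxPoints(rc);P=np.array([onz(c,q,.065) for q in b]);print("strip",P.round(4).tolist(),P.mean(0).round(4))
L=P[1]-P[0] if np.linalg.norm(P[1]-P[0])>.03 else P[2]-P[1];print("angle",np.degrees(np.arctan2(L[1],L[0])))
a=c[0][:,:,::-1]; b=t[0][130:310,180:460][:,:,::-1]
cv2.imwrite("pics/fin.png",np.vstack([a[60:340,60:560],cv2.resize(b,(500,320),interpolation=cv2.INTER_CUBIC)]))
E
```

```text
[0.56950822 0.25395062 0.28279188] [-1.79931847e+02 -7.83707441e-02  1.78929100e+02] 29.85 0.07029904501783912
plate [[193, 141], [194, 188], [175, 189], [177, 209], [228, 228], [229, 262], [412, 263], [423, 122], [221, 121]] [[0.5216, 0.1269, 0.008], [0.5692, 0.1225, 0.008], [0.5699, 0.1027, 0.008], [0.5912, 0.1021, 0.008], [0.6131, 0.1539, 0.008], [0.652, 0.1515, 0.008], [0.6569, 0.352, 0.008], [0.5076, 0.3555, 0.008], [0.5029, 0.1567, 0.008]] [0.576  0.1804 0.008 ]
(321.27705437723563, 209.79133427073216)
strip [[0.5571, 0.2497, 0.065], [0.5573, 0.2595, 0.065], [0.6022, 0.2589, 0.065], [0.602, 0.2487, 0.065]] [0.5797 0.2542 0.065 ]
angle -0.823432647183219
```

View pics/fin.png

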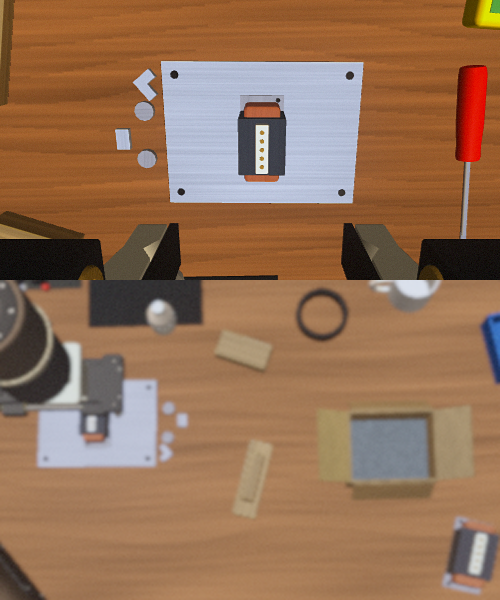

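The final view shows the transformer upright at (262,145), centred on the plate within about 0.5 mm and square. The chips are on the bench at (145,85)–(147,158), both flaps are wide open at (335,445) and (453,440), and the scraper lies flat at (252,478).

```bash
python3 -c "
from plant import close_job
print(close_job())"
```

```text
the job is handed in; nothing more can be done
None
```

Job handed in at about 30 s: the chips are off the plate and the scraper is back down flat. Both flaps are well open, and the transformer stands within about 0.5 mm of the plate's middle and within about 0.5° of square; no verdict was returned.

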